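# Roll a turned roller up the gutter jig and shut the keeper

### The arm

A 6-joint arm with a two-finger parallel gripper is mounted at the origin on the work surface. World frame = base frame: x ahead of the robot, y to its left, z up, the work surface at z = 0. Lengths are in m, angles in rad, forces in N, time in s.
With the tool pointing down it reaches from about 0.225 to 0.725 m from the base axis. Payload 3.1 kg.
Tool frame: the origin (TCP) lies at the very end of the fingers, on their centre line; the grasp point (between the pads) lies 19 mm behind it; z points along the fingers, y is the direction in which the jaws open and shut (so a half turn about z gives the same grasp; the last joint's range is limited). The gripper opens to 85 mm and grips with 20 to 120 N. Pads are 22 mm wide; open, the fingers measure 114 mm over their backs; the gripper's body (76 mm by 85 mm) begins 54 mm behind the grasp point. The pads swing forward as they close: fully open they stand 13 mm farther back than shut.
Start: joints at [-1.329, 0.048, 0.099, 1.622, 0, 1.443], TCP at [0.19, -0.49, 0.231] pointing down, gripper open.
Joint ranges: [-2.91, 2.91], [-0.99, 1.94], [-1.21, 1.42], [-2.12, 2.29], [-1.49, 1.47], [-3.14, 3.14]. Speed limits (rad/s): [2.79, 2.79, 3.14, 3.14, 3.14, 3.14].

### API

Orientations are given as [roll, pitch, yaw] about the fixed x, y, z axes, in that order (R = Rz(yaw) Ry(pitch) Rx(roll)).
In Python, from plant import status, viewer, env gives the robot as it stands.
- The arm moves only by the tool play_rows, never from a script. Its argument "steps" is a list of rows, each an object with "claw": the closure, from 0 (fully open) to 1 (shut); "travel": the shift along the tool's x, y, z in mm, a list of three; "roll": the turn about the tool's z in rad. A call has 1 to 5 rows; each row is the pose to reach, as a shift and turn from the pose commanded when the call began, along the tool's axes at that moment; what a row does not reach only later rows make up. A row lasts 1/10 s, in which the tool goes at most 50 mm and 8.59 degrees, less where a joint would pass 70% of its speed; a pose out of reach is approached as far as the arm can. A call with a gripper value outside its range is refused whole. The fingers move at their own pace and stop on an object; the grip force is fixed at half the most. Time passes only in rows, so rows that repeat a pose let the fingers close. It gives the time, the measured TCP pose, the force and the opening at its end, in the units of the state.
- status.state(): the state, without advancing time (a new reading comes with each control period).
- viewer.get_image(name): name is "side" or "top" or "wrist"; returns (picture, depth): 420x560x3 uint8, red, green, blue; 420x560 float32, m along the optical axis (not along the pixel's ray), 0 where there is no reading.
- viewer.get_calibration(name): a dict with "mtx" (3x3 intrinsics, pixels), "D" ([k1, k2, p1, p2, k3] as OpenCV has them; the pictures are not rectified), "extrinsics" (4x4, takes a point from camera to world coordinates); the wrist camera has in their place "mount" (4x4, takes a point from camera to tool coordinates, whose origin is the TCP and whose axes are the flange's). Camera axes: x right, y up, looking along -z (the intrinsics and any distortion apply to the point x, -y, -z); pixel columns grow to the right and rows downward; lengths in m; the calibration is good to about 2 mm. A picture is of the moment at which its call begins: read the wrist's pose just before it. get_calibration takes no time and is no camera call.
- env.close_job(): hands the job in, once; it reports no verdict.
The state is a dict: "clock": time; "qpos": joint angles; "qd": joint speeds; "effort": joint torques, N m; "tcp_pos": TCP position; "tool_rot": TCP orientation; "force": force on the tool from outside, world axes, zero at the start; "moment": the same for the moment, N m; "finger_gap": finger opening in m.
Only numpy, scipy, OpenCV 4.12 (cv2) and the standard library are available. Lean on these libraries where they do the work, as an engineer would, in place of code of your own. Each camera call takes 0.05 s, during which the arm holds its last target. There are 200 camera calls.

### The job

With the fingertips, push the wooden roller lying in the sloped gutter steadily uphill, over the crest and into the dip against the tall end stop, so that it stays there and does not roll back. Then push the metal keeper arm round by its end peg until it lies fully across the gutter behind the roller. Only push: do not lift the roller, fling it up the slope or take it out of the gutter, and leave everything else on the bench where it is.

Things in the scene. Friction and masses are not known exactly. Their poses are not given: they have to be found in the camera images.
- gutter: Wooden gutter jig screwed to the bench; base board 340 x 130 x 14 mm. Origin: centre of the base's underside; z up, x uphill along the gutter, y to the left looking uphill. Numbers below are mm in this frame. Channel floor 66 wide (y -33 to 33), straight slope of 7 degrees from z 30 at x -145 to the crest. Side walls 10 thick, 13 high above the floor.
- crest (a point): Highest point of the channel floor, on its centre line: x 75, y 0, z 57 in the gutter's frame. Beyond it the floor falls to z 52 at the face of the tall end stop, x 137 (stop block x 137 to 157, y -43 to 43, top z 97).
- foot (a point): Low end of the channel floor, on its centre line, at the inner face of the foot lip: x -131, y 0, z 31.7. The lip (x -141 to -131, top z 39) keeps the roller from rolling out; fingers can come down behind the roller, above the lip.
- roller_center (a point): Centre of the loose plain dark-wood roller, 50 mm diameter, 60 mm long, about 85 g, lying across the gutter (axis along the gutter's y). Starts at the foot against the lip, centre about x -112, z 59 in the gutter's frame. It rolls freely: let go short of the crest it rolls back to the foot; past the crest it rolls into the dip and rests against the end stop.
- roller: The same roller; origin at its centre, y along its axis; it turns as it rolls.
- seat (a point): Where the roller's centre is when it rests in the dip against the end stop: x 111.5, y 0, z 79.3 mm in the gutter's frame.
- keeper (a joint): Angle (rad) of the keeper arm about its upright pivot. 0 = closed: straight across the gutter (pointing to the gutter's -y), at its own hard stop, 6 mm behind the seated roller. Grows as the arm swings downhill and out: pi/2 = straight downhill beside the left wall, more = outwards, 2.2 at most. Starts at 1.75 to 2.1. Stays where it is left; about 0.4 N at the peg moves it.
- keeper_pivot (a point): The keeper's pivot axis, outside the left wall beside the crest: x 75, y 56, z 80 in the gutter's frame. The arm is an aluminium bar 10 mm wide, z 73 to 87, from here to the peg.
- keeper_peg (a point): Middle of the upright round peg at the keeper's free end, 107 mm from the pivot; 16 mm diameter, 34 mm tall (gutter z 73 to 107, this point z 90). At angle q it is at gutter x 75 - 107 sin q, y 56 - 107 cos q (mm).
- spare: Bystander: a second roller of the same size (50 mm diameter, 60 mm) standing on end on the bench on the gutter's right (-y) side; origin at the centre of its underside. Leave it.
- sandblock: Bystander: cork sanding block 100 x 55 x 28 mm on the bench near the gutter; origin at the centre of its underside.
- offcut: Bystander: wood offcut 90 x 38 x 30 mm on the bench beyond the keeper's side of the gutter; origin at the centre of its underside.
- hammer: Bystander: hammer lying on the bench to the robot's left.
- driver: Bystander: screwdriver lying on the bench to the robot's right.
- glue: Bystander: white glue bottle, 60 mm diameter, 150 mm tall, origin under its centre.
- screws: Bystander: glass jar, 70 mm diameter, 80 mm tall, origin under its centre.
Things that resemble listed ones, but are neither listed nor needed, are in the scene too. What is shaped like the roller but green, red or yellow is not meant.

How it is judged:
By the outcome, as a careful person would: the job done as asked, in the order asked, and still so for the second after the job is handed in, with the robot touching nothing.
It also fails if it takes over 59 s, if anything falls off the work surface, if the arm or the gripper's body presses on something with over 40 N, if the wrist force passes 120 N, or if a joint passes its speed limit or range.

## Working session

There is one attempt and no reset: what is moved stays moved. The work goes in short steps, Python scripts to look and compute and a tool call to move; the robot and the scene stay as the last step left them, time stands still between calls to the robot, and variables do not carry over. Pictures are saved under pics/ and viewed, about 8 in all and at most 12, crops included, and the job is handed in when it is done.

Besides the shell and the picture viewer there is one more tool, called as a command line: name --argument value ..., lists and objects as JSON in quotes. play_rows: Moves the arm, as the interface text tells. Its arguments: {"type":"object","properties":{"steps":{"type":"array","items":{"type":"object","properties":{"claw":{"type":"number"},"travel":{"type":"array","items":{"type":"number"}},"roll":{"type":"number"}}}}},"required":["steps"]}

```bash
mkdir -p pics; ls; cat > h.py <<'E'
import numpy as np, cv2
from plant import status, viewer, env
def snap(n,fn):
    p,d=viewer.get_image(n); cv2.imwrite('pics/'+fn,p[:,:,::-1]); np.save('pics/'+fn+'.npy',d); return p,d
def pts(n,uv,d):
    c=viewer.get_calibration(n); uv=np.array(uv,float).reshape(-1,2)
    q=cv2.undistortPoints(uv[:,None],np.array(c['mtx']),np.array(c['D']))[:,0]
    z=np.array([d[int(v),int(u)] for u,v in uv])
    P=np.c_[q[:,0]*z,-q[:,1]*z,-z]; E=np.array(c['extrinsics']); return P@E[:3,:3].T+E[:3,3]
E
python3 - <<'E'
from h import *
for n in('side','top'):
    snap(n,n+'0.png'); print(viewer.get_calibration(n))
print(status.state())
a=cv2.imread('pics/side0.png');b=cv2.imread('pics/top0.png')
E
```

```text
pics
{'mtx': array([[499.01205247,   0.        , 278.5513751 ],
       [  0.        , 499.01205247, 215.87090048],
       [  0.        ,   0.        ,   1.        ]]), 'D': array([-0.03872547,  0.        ,  0.        ,  0.        ,  0.        ]), 'extrinsics': array([[-0.95816618,  0.21093699, -0.19345067,  0.25384664],
       [-0.28608015, -0.72638646,  0.62491668,  0.89040971],
       [-0.0087019 ,  0.65411643,  0.75634382,  1.13253264],
       [ 0.        ,  0.        ,  0.        ,  1.        ]])}
{'mtx': array([[400.07971714,   0.        , 273.97572927],
       [  0.        , 400.07971714, 210.70083365],
       [  0.        ,   0.        ,   1.        ]]), 'D': array([-0.06714812,  0.        ,  0.        ,  0.        ,  0.        ]), 'extrinsics': array([[ 0.0071138 ,  0.9984155 , -0.05582006,  0.45546591],
       [-0.99996414,  0.0068462 , -0.0049839 ,  0.02446386],
       [-0.00459385,  0.05585352,  0.99842841,  1.13595557],
       [ 0.        ,  0.        ,  0.        ,  1.        ]])}
{'clock': 0.1, 'qpos': array([-1.32880381e+00,  4.86917250e-02,  9.77223080e-02,  1.62202421e+00,
        1.26006495e-05,  1.44302024e+00]), 'qd': array([ 0.00070901, -0.00030822,  0.00320177, -0.00071648, -0.00028022,
       -0.00069767]), 'effort': array([ 3.22138781e-03, -3.39851618e+01,  3.20935464e+01,  1.57518871e-02,
       -1.03992325e-04,  1.09192079e-06]), 'tcp_pos': array([ 0.1896002 , -0.48895396,  0.23021027]), 'tool_rot': array([-3.13941487e+00, -2.92497074e-04,  3.69768273e-01]), 'force': array([-0.5510304 ,  0.16889828, -0.659875  ]), 'moment': array([ 0.0239229 , -0.00587274, -0.00799781]), 'finger_gap': 0.08531887749636857}
```

View pics/top0.png

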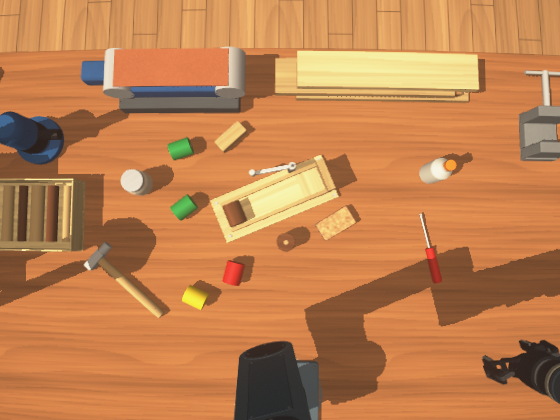

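View pics/side0.png

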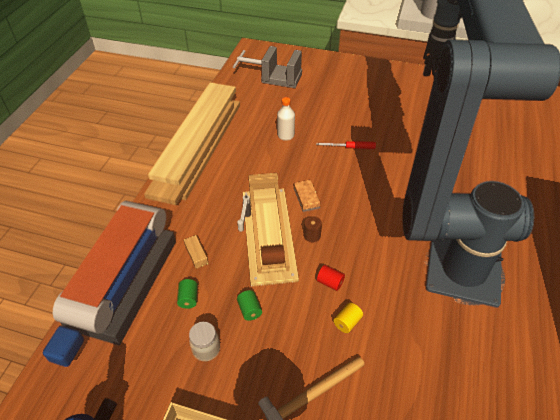

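Top view candidates: dark roller in the gutter at (234,212), upright spare at (286,242), brown bars in the crate at (20–65,215), and green (180,148), (183,207), red (233,272) and yellow (195,297) rollers. The dark one lying in the gutter matches the description. The gutter runs uphill to the right, with the stop at about (325,178) and the peg near (254,172).

```bash
python3 - <<'E'
from h import *
for n in('top','side'):
    d=np.load(f'pics/{n}0.png.npy'); im=cv2.imread(f'pics/{n}0.png')
    V,U=np.mgrid[0:420,0:560]; uv=np.c_[U.ravel(),V.ravel()]
    P=pts(n,uv,d).reshape(420,560,3)
    np.save(f'pics/P_{n}.npy',P)
    hsv=cv2.cvtColor(im,cv2.COLOR_BGR2HSV)
    reg=(P[...,0]>.30)&(P[...,0]<.72)&(P[...,1]>-.18)&(P[...,1]<.25)
    print(n,'bench z',np.median(P[...,2][reg]))
    m=(reg&(P[...,2]>.008)&(P[...,2]<.15)).astype(np.uint8)
    k,l,s,c=cv2.connectedComponentsWithStats(m)
    for i in range(1,k):
        if s[i,4]<60: continue
        Q=P[l==i]; r=cv2.minAreaRect((Q[:,:2]*1000).astype(np.float32)); print(s[i],np.round(r[0]),np.round(r[1]),round(r[2],1),'zmax',Q[:,2].max().round(3))
    if n=='top': crop=cv2.resize(im[135:260,195:375],None,fx=4,fy=4,interpolation=cv2.INTER_CUBIC)
    else: crop=cv2.resize(im[165:295,220:345],None,fx=4.4,fy=4.4,interpolation=cv2.INTER_CUBIC)
    cv2.imwrite(f'pics/crop_{n}.png',crop)
E
```

```text
top bench z 0.0021341940154699923
[215 139  23  14 184] [716. 168.] [39. 51.] 42.7 zmax 0.035
[ 211  155  127   88 5709] [564.  35.] [150. 338.] 23.1 zmax 0.112
[315 206  35  35 689] [ 485. -140.] [ 55. 100.] 31.6 zmax 0.034
[276 233  19  18 272] [433.  -0.] [46. 49.] 0.4 zmax 0.066
[223 260  22  26 420] [346. 140.] [50. 61.] 75.1 zmax 0.055
side bench z 0.0016040671079442514
[ 237  173   62  111 4763] [561.  36.] [150. 347.] 22.9 zmax 0.109
[294 181  26  29 498] [ 482. -139.] [ 56. 105.] 31.5 zmax 0.036
[304 216  18  25 379] [430.   1.] [50. 51.] 51.3 zmax 0.067
[192 244  16  23 210] [712. 173.] [38. 53.] 43.4 zmax 0.037
[317 265  28  26 466] [344. 145.] [49. 62.] 77.5 zmax 0.054
```

View pics/crop_top.png

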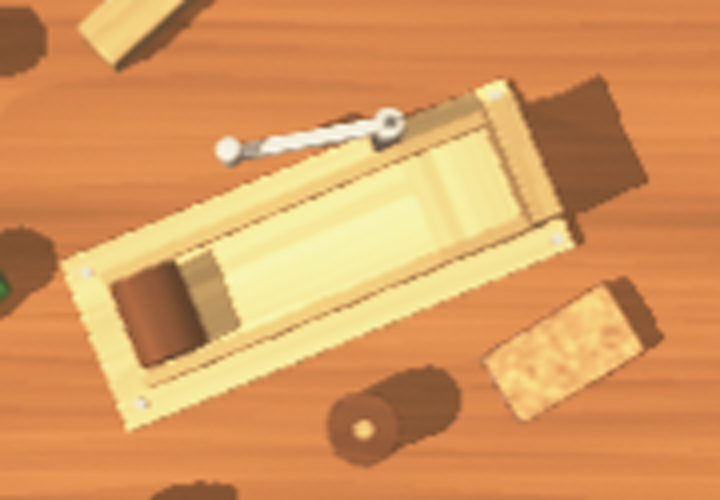

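The crop confirms it: dark roller at crop (160,313) against the foot, peg at (228,150), pivot at (388,124), and the stop at upper right.

```bash
python3 - <<'E'
from h import *
G={}
for n in('top','side'):
    P=np.load(f'pics/P_{n}.npy').copy(); 
    c=np.array([.558,.030]); 
    # base-level points
    a0=np.deg2rad(-67); 
    for it in range(3):
        ex=np.array([np.cos(a0),np.sin(a0)]); ey=np.array([-ex[1],ex[0]])
        q=P[...,:2]-c; gx=q@ex; gy=q@ey
        m=(abs(gx)<.18)&(abs(gy)<.072)&(P[...,2]>.009)&(P[...,2]<.120)
        r=cv2.minAreaRect((P[m][:,:2]*1000).astype(np.float32))
        b=cv2.boxPoints(r); e=[b[1]-b[0],b[2]-b[1]]; L=max(e,key=np.linalg.norm); L=L*np.sign(L@ex); a0=np.arctan2(L[1],L[0]); c=np.array(r[0])/1000
    print(n,'base rect',r[0],r[1],np.rad2deg(a0))
    ex=np.array([np.cos(a0),np.sin(a0)]); ey=np.array([-ex[1],ex[0]]); q=P[...,:2]-c; gx=q@ex; gy=q@ey; z=P[...,2]
    s=(z>.088)&(z<.12)&(gx>.12)&(gx<.175)&(abs(gy)<.06)
    print('stop top gx',np.percentile(gx[s],[2,98]),'gy',np.percentile(gy[s],[2,98]),'z',np.median(z[s]))
    k=(z>.075)&(z<.12)&(gx<.115)&(gx>-.1)&(gy>.045)&(gy<.13)
    print('keeper n',k.sum(),cv2.minAreaRect((np.c_[gx[k],gy[k]]*1000).astype(np.float32)))
    pg=k&(z>.098); print('peg top gx,gy,z',gx[pg].mean(),gy[pg].mean(),z[pg].mean(),pg.sum(), P[pg].mean(0))
    im=cv2.imread(f'pics/{n}0.png').astype(int)
    ro=(abs(gx)<.17)&(abs(gy)<.04)&(z>.06)&(gx<-.05)&(im.sum(2)<330)
    print('roller gx',np.percentile(gx[ro],[2,50,98]),'gy',np.percentile(gy[ro],[2,50,98]),'zmax',np.percentile(z[ro],98))
c=viewer.get_calibration('wrist'); print(c['mount'])
E
```

```text
top base rect (560.12744140625, 33.259765625) (142.6300048828125, 338.09344482421875) -66.92069500612683
stop top gx [0.13599517 0.15551592] gy [-0.04784068  0.03447426] z 0.09730692287112053
keeper n 224 ((23.00084686279297, 61.400360107421875), (14.759148597717285, 123.08345794677734), 79.40505981445312)
peg top gx,gy,z -0.03064983347090046 0.07131592061579985 0.1067003841229672 31 [0.61372058 0.08941267 0.10670038]
roller gx [-0.13697834 -0.10934399 -0.09291929] gy [-0.03642629 -0.0078994   0.01953124] zmax 0.08682563520454753
side base rect (557.436279296875, 34.289276123046875) (143.11312866210938, 347.13525390625) -67.13602696345075
stop top gx [0.13484033 0.15787853] gy [-0.04756555  0.03468285] z 0.09555192807281787
keeper n 173 ((21.514240264892578, 61.802940368652344), (15.63936996459961, 125.00102996826172), 79.59961700439453)
peg top gx,gy,z -0.031303497182535875 0.07155235955402706 0.1049267904609252 29 [0.61120396 0.09093454 0.10492679]
roller gx [-0.14048094 -0.12705315 -0.10063427] gy [-0.03589282 -0.00684559  0.02193193] zmax 0.08664791765628216
[[ 4.07912357e-04  9.54706711e-01  2.97548199e-01  7.57168699e-02]
 [ 9.99999808e-01 -5.28425348e-04  3.24582530e-04 -2.30701695e-04]
 [ 4.67113129e-04  2.97548009e-01 -9.54706742e-01 -1.42274636e-01]
 [ 0.00000000e+00  0.00000000e+00  0.00000000e+00  1.00000000e+00]]
```

```bash
cat >> h.py <<'E'
from scipy.spatial.transform import Rotation as R
YAW=np.deg2rad(-67.0); C=np.array([.5528,.0310]); EX=np.array([np.cos(YAW),np.sin(YAW)]); EY=np.array([-EX[1],EX[0]])
def tow(x,y,z): return np.r_[C+EX*x/1000+EY*y/1000,z/1000]
def tog(p): q=np.array(p[:2])-C; return np.round([q@EX*1000,q@EY*1000,p[2]*1000],1)
def go(x,y,z,yaw=YAW+np.pi):
    s=status.state(); M=R.from_euler('xyz',s['tool_rot'])
    d=M.inv().apply(tow(x,y,z)-s['tcp_pos'])*1000
    dy=(yaw-s['tool_rot'][2]+np.pi)%(2*np.pi)-np.pi
    print('t',s['clock'],'tcp g',tog(s['tcp_pos']),'travel',d.round(1),'roll',round(-dy,3),'F',s['force'].round(1),'gap',round(s['finger_gap'],4))
E
python3 -c "
from h import *
go(-165,0,225)"
```

```text
t 0.1 tcp g [ 336.7 -537.5  230.2] travel [ 521.3 -518.5    6.5] roll -1.602 F [-0.6  0.2 -0.7] gap 0.0853
```

play_rows --steps '[{"claw":0.72,"travel":[521,-518,6],"roll":-1.602},{"claw":0.72,"travel":[521,-518,6],"roll":-1.602},{"claw":0.72,"travel":[521,-518,6],"roll":-1.602},{"claw":0.72,"travel":[521,-518,6],"roll":-1.602},{"claw":0.72,"travel":[521,-518,6],"roll":-1.602}]'

```text
clock: 0.6
tcp_pos: [0.2915, -0.2591, 0.2287]
tool_rot: [-3.141, -0.001, 1.125]
force: [1.4, -0.4, -0.4]
finger_gap: 0.0236
```

```bash
python3 -c "
from h import *
go(-165,0,225)"
```

```text
t 0.6 tcp g [ 165.  -353.9  228.7] travel [483.7 -13.    3.9] roll -0.847 F [ 1.4 -0.4 -0.4] gap 0.0236
```

play_rows --steps '[{"claw":0.72,"travel":[484,-13,4],"roll":-0.847},{"claw":0.72,"travel":[484,-13,4],"roll":-0.847},{"claw":0.72,"travel":[484,-13,4],"roll":-0.847},{"claw":0.72,"travel":[484,-13,4],"roll":-0.847},{"claw":0.72,"travel":[484,-13,4],"roll":-0.847}]'

```text
clock: 1.1
tcp_pos: [0.3944, -0.0312, 0.2269]
tool_rot: [3.141, 0.0, 1.876]
force: [0.9, -1.0, -0.5]
finger_gap: 0.0237
```

```bash
python3 -c "
from h import *
go(-165,0,225)"
```

```text
t 1.1 tcp g [  -4.6 -170.1  226.9] travel [176.  153.9   1.9] roll -0.096 F [ 0.9 -1.  -0.5] gap 0.0237
```

play_rows --steps '[{"claw":0.72,"travel":[176,154,2],"roll":-0.096},{"claw":0.72,"travel":[176,154,2],"roll":-0.096},{"claw":0.72,"travel":[176,154,2],"roll":-0.096},{"claw":0.72,"travel":[176,154,2],"roll":-0.096},{"claw":0.72,"travel":[176,154,2],"roll":-0.096}]'

```text
clock: 1.6
tcp_pos: [0.4898, 0.1834, 0.2242]
tool_rot: [-3.141, -0.001, 1.968]
force: [0.1, 0.2, -0.3]
finger_gap: 0.0238
```

```bash
python3 -c "
from h import *
go(-165,0,47)
M=R.from_euler('xyz',status.state()['tool_rot']);t=status.state()['tcp_pos']
p,d=snap('wrist','w1.png'); c=viewer.get_calibration('wrist')
# roller: project expected centre/ends
T=np.array(c['mount'])
for g in[(-112,-30,84),(-112,30,84),(-137,0,59),(-141,-33,39),(-141,33,39)]:
    q=M.inv().apply(tow(*g)-t); q=T[:3,:3].T@(q-T[:3,3]); uv=cv2.projectPoints(np.array([[q[0],-q[1],-q[2]]]),np.zeros(3),np.zeros(3),np.array(c['mtx']),np.array(c['D']))[0].ravel(); print(g,uv.round())
    if 0<=uv[0]<560 and 0<=uv[1]<420: cv2.circle(p,(int(uv[0]),int(uv[1])),4,(0,255,255),-1)
cv2.imwrite('pics/w1b.png',p[:,:,::-1])
"
```

```text
t 1.6 tcp g [-164.9    1.5  224.2] travel [ -0.   -1.4 177.2] roll -0.004 F [ 0.1  0.2 -0.3] gap 0.0238
(-112, -30, 84) [243. 243.]
(-112, 30, 84) [303. 243.]
(-137, 0, 59) [273. 212.]
(-141, -33, 39) [244. 203.]
(-141, 33, 39) [302. 203.]
```

View pics/w1b.png

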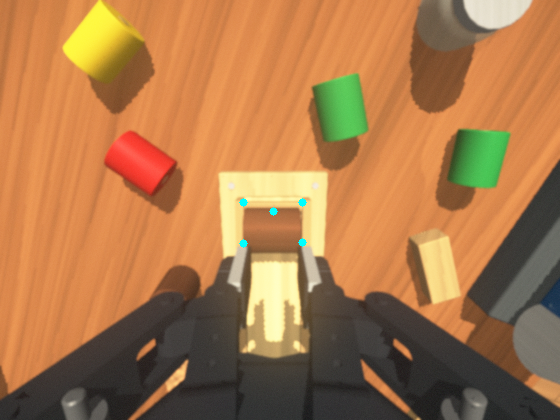

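The projected roller top corners (243,243), (303,243) and lip corners (244,203), (302,203) fall on the dark roller (about 243–302, 208–252) and the lip. The frame is good to about 2 mm. Next I descend behind it.

play_rows --steps '[{"claw":0.72,"travel":[0,-1.4,45],"roll":-0.004},{"claw":0.72,"travel":[0,-1.4,90],"roll":-0.004},{"claw":0.72,"travel":[0,-1.4,135],"roll":-0.004},{"claw":0.72,"travel":[0,-1.4,165],"roll":-0.004},{"claw":0.72,"travel":[0,-1.4,177],"roll":-0.004}]'

```text
clock: 2.15
tcp_pos: [0.4843, 0.1787, 0.0433]
tool_rot: [-3.133, -0.001, 1.97]
force: [-1.0, -0.0, 0.6]
finger_gap: 0.0238
```

play_rows --steps '[{"claw":0.72,"travel":[-3,0,0],"roll":0},{"claw":0.72,"travel":[-6,0,-0.2],"roll":0},{"claw":0.72,"travel":[-9,0,-0.4],"roll":0},{"claw":0.72,"travel":[-12,0,-0.6],"roll":0},{"claw":0.72,"travel":[-15,0,-1],"roll":0}]'

```text
clock: 2.65
tcp_pos: [0.4955, 0.1661, 0.051]
tool_rot: [3.138, 0.0, 1.97]
force: [0.0, 1.0, 0.3]
finger_gap: 0.0235
```

```bash
python3 -c "
from h import *
go(-130,0,49)"
```

```text
t 2.65 tcp g [-146.8    0.    51. ] travel [-16.8   0.    2. ] roll -0.002 F [0.  1.  0.3] gap 0.0235
```

play_rows --steps '[{"claw":0.72,"travel":[-5,0,1],"roll":-0.002},{"claw":0.72,"travel":[-11,0,0.5],"roll":-0.002},{"claw":0.72,"travel":[-17,0,0],"roll":-0.002},{"claw":0.72,"travel":[-23,0,-0.8],"roll":-0.002},{"claw":0.72,"travel":[-29,0,-1.5],"roll":-0.002}]'

```text
clock: 3.15
tcp_pos: [0.5055, 0.1386, 0.0507]
tool_rot: [-3.141, -0.0, 1.972]
force: [-0.9, 0.6, 0.7]
finger_gap: 0.0242
```

```bash
python3 -c "
from h import *
go(-85,0,54.7)
p,d=snap('wrist','w2.png')"
```

```text
t 3.15 tcp g [-117.6   -1.5   50.7] travel [-32.6   1.5  -4. ] roll -0.001 F [-0.9  0.6  0.7] gap 0.0242
```

View pics/w2.png

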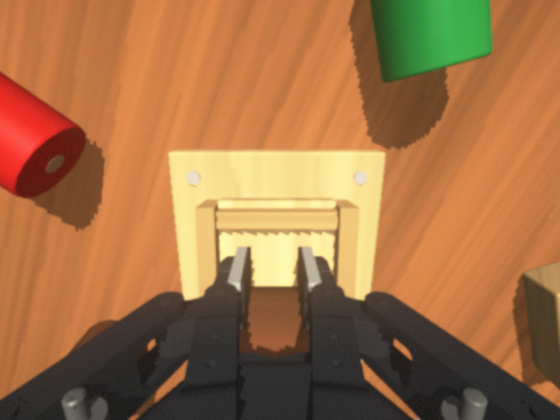

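The fingers are behind the roller (dark edge at row 288, columns 247–303). It is square and has left the lip, so I keep pushing.

play_rows --steps '[{"claw":0.72,"travel":[-7,0.5,-0.8],"roll":0},{"claw":0.72,"travel":[-14,1,-1.7],"roll":0},{"claw":0.72,"travel":[-21,1.5,-2.5],"roll":0},{"claw":0.72,"travel":[-28,1.5,-3.4],"roll":0},{"claw":0.72,"travel":[-35,1.5,-4.3],"roll":0}]'

```text
clock: 3.7
tcp_pos: [0.5207, 0.107, 0.0551]
tool_rot: [3.142, 0.0, 1.972]
force: [-0.6, 0.2, 0.5]
finger_gap: 0.0243
```

play_rows --steps '[{"claw":0.72,"travel":[-7,0,-0.8],"roll":0},{"claw":0.72,"travel":[-14,0,-1.7],"roll":0},{"claw":0.72,"travel":[-21,0,-2.5],"roll":0},{"claw":0.72,"travel":[-28,0,-3.4],"roll":0},{"claw":0.72,"travel":[-35,0,-4.3],"roll":0}]'

```text
clock: 4.2
tcp_pos: [0.5342, 0.0748, 0.0594]
tool_rot: [-3.142, -0.0, 1.972]
force: [0.5, 1.1, 0.2]
finger_gap: 0.0241
```

```bash
python3 -c "
from h import *
go(0,0,65.2)"
```

```text
t 4.2 tcp g [-47.6   0.   59.4] travel [-47.6  -0.   -5.8] roll -0.0 F [0.5 1.1 0.2] gap 0.0241
```

play_rows --steps '[{"claw":0.72,"travel":[-7,0,-0.8],"roll":0},{"claw":0.72,"travel":[-14,0,-1.7],"roll":0},{"claw":0.72,"travel":[-21,0,-2.5],"roll":0},{"claw":0.72,"travel":[-28,0,-3.4],"roll":0},{"claw":0.72,"travel":[-35,0,-4.3],"roll":0}]'

```text
clock: 4.7
tcp_pos: [0.5479, 0.0426, 0.0637]
tool_rot: [-3.142, 0.0, 1.972]
force: [0.3, 1.1, 0.0]
finger_gap: 0.0239
```

play_rows --steps '[{"claw":0.72,"travel":[-6,0,-0.8],"roll":0},{"claw":0.72,"travel":[-12,0,-1.5],"roll":0},{"claw":0.72,"travel":[-18,0,-2.2],"roll":0},{"claw":0.72,"travel":[-24,0,-3],"roll":0},{"claw":0.72,"travel":[-30,0,-3.7],"roll":0}]'

```text
clock: 5.2
tcp_pos: [0.5596, 0.0151, 0.0673]
tool_rot: [-3.142, -0.0, 1.972]
force: [0.1, -0.2, 0.7]
finger_gap: 0.0237
```

```bash
python3 -c "
from h import *
go(40,0,70)
snap('top','t3.png');im=cv2.imread('pics/t3.png');cv2.imwrite('pics/t3c.png',cv2.resize(im[135:260,195:375],None,fx=3,fy=3))"
```

```text
t 5.2 tcp g [17.3  0.  67.3] travel [-22.7  -0.   -2.7] roll -0.0 F [ 0.1 -0.2  0.7] gap 0.0237
```

View pics/t3c.png

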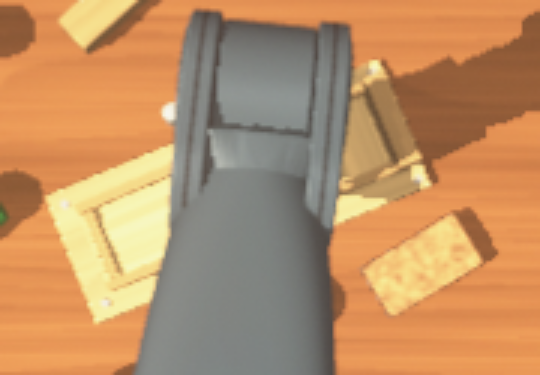

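The arm hides the roller. The foot at crop (110,240) is empty and the peg at (168,112) hasn't moved, so I carry on slowly over the crest.

play_rows --steps '[{"claw":0.72,"travel":[-5,0,-0.6],"roll":0},{"claw":0.72,"travel":[-10,0,-1.2],"roll":0},{"claw":0.72,"travel":[-15,0,-1.8],"roll":0},{"claw":0.72,"travel":[-20,0,-2.4],"roll":0},{"claw":0.72,"travel":[-25,0,-2.8],"roll":0}]'

```text
clock: 5.75
tcp_pos: [0.5694, -0.0081, 0.0702]
tool_rot: [3.142, 0.001, 1.972]
force: [-0.4, 0.4, -0.7]
finger_gap: 0.0241
```

play_rows --steps '[{"claw":0.72,"travel":[-5,0,0],"roll":0},{"claw":0.72,"travel":[-10,0,0],"roll":0},{"claw":0.72,"travel":[-15,0,0],"roll":0},{"claw":0.72,"travel":[-20,0,0],"roll":0},{"claw":0.72,"travel":[-24,0,0],"roll":0}]'

```text
clock: 6.25
tcp_pos: [0.5787, -0.0301, 0.0701]
tool_rot: [-3.142, 0.0, 1.972]
force: [-0.7, -0.3, 1.1]
finger_gap: 0.024
```

```bash
python3 -c "
from h import *
go(72,0,70)
snap('side','s4.png');im=cv2.imread('pics/s4.png');cv2.imwrite('pics/s4c.png',cv2.resize(im[155:295,210:345],None,fx=4,fy=4))"
```

```text
t 6.25 tcp g [66.4 -0.  70.1] travel [-5.6  0.   0.1] roll -0.001 F [-0.7 -0.3  1.1] gap 0.024
```

View pics/s4c.png

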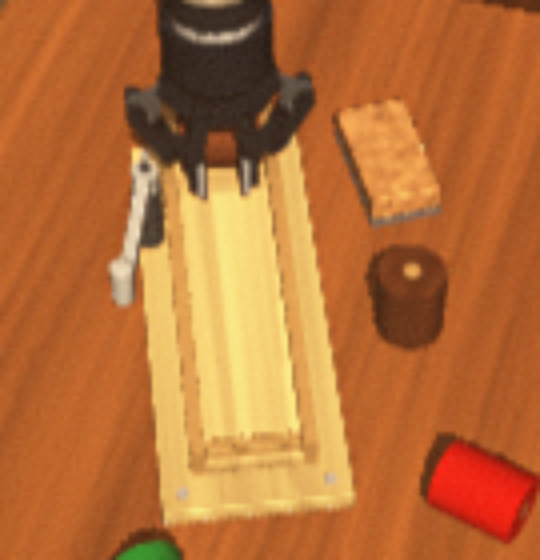

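The roller (crop 222,150) is past the crest, ahead of the fingers. I back off, rise, and check the seat.

play_rows --steps '[{"claw":0.72,"travel":[6,0,-2],"roll":0},{"claw":0.72,"travel":[12,0,-20],"roll":0},{"claw":0.8,"travel":[15,0,-60],"roll":0},{"claw":1,"travel":[30,20,-90],"roll":0.1},{"claw":1,"travel":[60,60,-90],"roll":0.25}]'

```text
clock: 6.8
tcp_pos: [0.6126, 0.0468, 0.1675]
tool_rot: [3.131, 0.003, 1.716]
force: [2.3, -0.0, -0.0]
finger_gap: 0.0001
```

```bash
python3 -c "
from h import *
go(-36,112,160,YAW+np.pi-1.4)"
```

```text
t 6.8 tcp g [  8.8  61.2 167.5] travel [56.3 37.7  7.7] roll 1.144 F [ 2.3 -0.  -0. ] gap 0.0001
```

play_rows --steps '[{"claw":1,"travel":[56,38,8],"roll":1.144},{"claw":1,"travel":[56,38,8],"roll":1.144},{"claw":1,"travel":[56,38,8],"roll":1.144},{"claw":1,"travel":[56,38,8],"roll":1.144},{"claw":1,"travel":[56,38,8],"roll":1.144}]'

```text
clock: 7.3
tcp_pos: [0.6383, 0.1104, 0.152]
tool_rot: [-3.141, 0.0, 0.972]
force: [-0.0, -0.7, -0.3]
finger_gap: -0.0001
```

play_rows --steps '[{"claw":1,"travel":[0,0,0],"roll":0.15},{"claw":1,"travel":[0,0,0],"roll":0.3},{"claw":1,"travel":[0,0,0],"roll":0.39},{"claw":1,"travel":[0,0,0],"roll":0.39}]'

```text
clock: 7.7
tcp_pos: [0.6383, 0.1098, 0.1522]
tool_rot: [-3.141, 0.0, 0.588]
force: [0.3, 1.2, -0.7]
finger_gap: -0.0001
```

```bash
python3 -c "
from h import *
go(-36,112,84,YAW+np.pi-1.4)
p,d=snap('top','t5.png')
P=pts('top',np.c_[[a.ravel() for a in np.mgrid[0:560,0:420]]].T,d).reshape(560,420,3).transpose(1,0,2)
q=P[...,:2]-C; gx=q@EX*1000; gy=q@EY*1000; z=P[...,2]*1000
m=(abs(gy)<30)&(gx>-125)&(gx<132)&(z>72)&(z<92); print('roller',m.sum(),np.percentile(gx[m],[2,50,98]),np.percentile(gy[m],[2,98]),np.percentile(z[m],95))
k=(gy>45)&(gy<120)&(gx<20)&(gx>-80)&(z>98)&(z<112); print('peg',k.sum(),gx[k].mean(),gy[k].mean())
cv2.imwrite('pics/t5c.png',cv2.resize(p[125:260,195:375,::-1],None,fx=4,fy=4))"
```

```text
t 7.7 tcp g [-39.2 109.5 152.2] travel [ 1.9  3.6 68.2] roll 0.016 F [ 0.3  1.2 -0.7] gap -0.0001
roller 55 [ 86.9976813   88.76955117 126.72781142] [-29.16033482  28.00114549] 91.78752342243013
peg 17 -26.69491173659467 77.76683069255401
```

View pics/t5c.png

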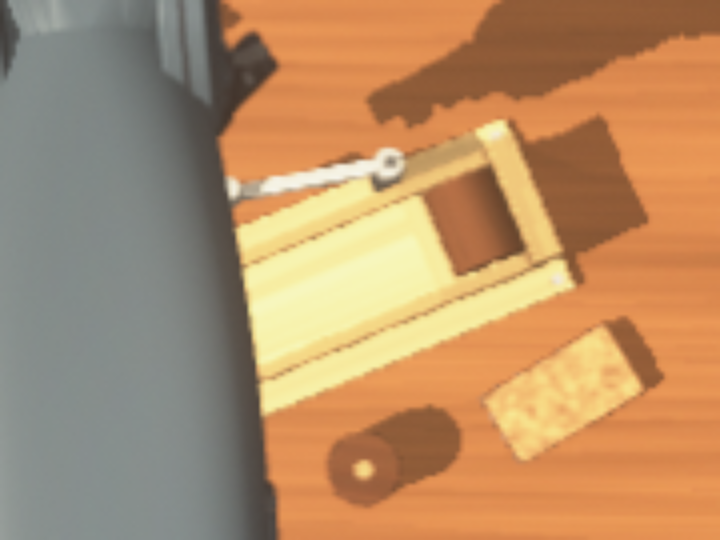

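The roller is seated in the dip against the stop (crop 475,222) with its back edge at gutter x 87. The peg is untouched. Next I go down behind the peg.

play_rows --steps '[{"claw":1,"travel":[2,3.5,25],"roll":0.016},{"claw":1,"travel":[2,3.5,50],"roll":0.016},{"claw":1,"travel":[2,3.5,64],"roll":0.016},{"claw":1,"travel":[2,3.5,68],"roll":0.016},{"claw":1,"travel":[2,3.5,68],"roll":0.016}]'

```text
clock: 8.25
tcp_pos: [0.6418, 0.1075, 0.0836]
tool_rot: [-3.141, 0.001, 0.572]
force: [0.3, -0.1, -0.8]
finger_gap: -0.0
```

```bash
cat >> h.py <<'E'
def peg(qs,z=84):
    for q in qs:
        f=min(q,1.4); x=75-107*np.sin(q)-19*np.cos(f); y=56-107*np.cos(q)+19*np.sin(f); print('q',q,end=' '); go(x,y,z,YAW+np.pi-f)
E
python3 -c "
from h import *
peg([1.77,1.65,1.53,1.4,1.27])"
```

```text
q 1.77 t 8.25 tcp g [-35.6 111.8  83.6] travel [-16.1  -0.2  -0.4] roll -0.001 F [ 0.3 -0.1 -0.8] gap -0.0
q 1.65 t 8.25 tcp g [-35.6 111.8  83.6] travel [-28.3  -4.1  -0.4] roll -0.001 F [ 0.3 -0.1 -0.8] gap -0.0
q 1.53 t 8.25 tcp g [-35.6 111.8  83.6] travel [-40.9  -6.5  -0.4] roll -0.001 F [ 0.3 -0.1 -0.8] gap -0.0
q 1.4 t 8.25 tcp g [-35.6 111.8  83.6] travel [-54.8  -7.4  -0.4] roll -0.001 F [ 0.3 -0.1 -0.8] gap -0.0
q 1.27 t 8.25 tcp g [-35.6 111.8  83.6] travel [-68.8  -9.   -0.4] roll -0.131 F [ 0.3 -0.1 -0.8] gap -0.0
```

play_rows --steps '[{"claw":1,"travel":[-16,0,0],"roll":0},{"claw":1,"travel":[-28,-4,0],"roll":0},{"claw":1,"travel":[-41,-6.5,0],"roll":0},{"claw":1,"travel":[-55,-7.5,0],"roll":0},{"claw":1,"travel":[-69,-9,0],"roll":-0.131}]'

```text
clock: 8.75
tcp_pos: [0.5805, 0.0778, 0.0865]
tool_rot: [3.139, -0.004, 0.706]
force: [0.5, 0.7, -1.1]
finger_gap: -0.0
```

```bash
python3 -c "
from h import *
peg([1.15,1.03,.91,.79,.67])"
```

```text
q 1.15 t 8.75 tcp g [-32.2  43.7  86.5] travel [-14.   -2.5   2.5] roll -0.116 F [ 0.5  0.7 -1.1] gap -0.0
q 1.03 t 8.75 tcp g [-32.2  43.7  86.5] travel [-27.   -2.5   2.4] roll -0.236 F [ 0.5  0.7 -1.1] gap -0.0
q 0.91 t 8.75 tcp g [-32.2  43.7  86.5] travel [-40.   -0.9   2.4] roll -0.356 F [ 0.5  0.7 -1.1] gap -0.0
q 0.79 t 8.75 tcp g [-32.2  43.7  86.5] travel [-52.6   2.2   2.3] roll -0.476 F [ 0.5  0.7 -1.1] gap -0.0
q 0.67 t 8.75 tcp g [-32.2  43.7  86.5] travel [-64.8   6.8   2.3] roll -0.596 F [ 0.5  0.7 -1.1] gap -0.0
```

play_rows --steps '[{"claw":1,"travel":[-14,-2.5,1],"roll":-0.116},{"claw":1,"travel":[-27,-2.5,2],"roll":-0.236},{"claw":1,"travel":[-40,-1,2],"roll":-0.356},{"claw":1,"travel":[-52.5,2,2],"roll":-0.476},{"claw":1,"travel":[-65,7,2],"roll":-0.596}]'

```text
clock: 9.25
tcp_pos: [0.5352, 0.0303, 0.0844]
tool_rot: [3.138, -0.001, 1.304]
force: [-0.0, 0.1, -0.9]
finger_gap: 0.0002
```

```bash
python3 -c "
from h import *
peg([.56,.46,.36,.26,.17,.1,0.04,0])
p,d=snap('side','s6.png');cv2.imwrite('pics/s6c.png',cv2.resize(p[155:295,210:345,::-1],None,fx=4,fy=4))"
```

```text
q 0.56 t 9.25 tcp g [ -6.2 -16.4  84.4] travel [-11.6  -1.2   0.4] roll -0.108 F [-0.   0.1 -0.9] gap 0.0002
q 0.46 t 9.25 tcp g [ -6.2 -16.4  84.4] travel [-22.4  -1.4   0.4] roll -0.208 F [-0.   0.1 -0.9] gap 0.0002
q 0.36 t 9.25 tcp g [ -6.2 -16.4  84.4] travel [-33.2  -0.5   0.4] roll -0.308 F [-0.   0.1 -0.9] gap 0.0002
q 0.26 t 9.25 tcp g [ -6.2 -16.4  84.4] travel [-43.9   1.4   0.4] roll -0.408 F [-0.   0.1 -0.9] gap 0.0002
q 0.17 t 9.25 tcp g [ -6.2 -16.4  84.4] travel [-53.3   4.1   0.4] roll -0.498 F [-0.   0.1 -0.9] gap 0.0002
q 0.1 t 9.25 tcp g [ -6.2 -16.4  84.4] travel [-60.4   6.8   0.4] roll -0.568 F [-0.   0.1 -0.9] gap 0.0002
q 0.04 t 9.25 tcp g [ -6.2 -16.4  84.4] travel [-66.4   9.5   0.4] roll -0.628 F [-0.   0.1 -0.9] gap 0.0002
q 0 t 9.25 tcp g [ -6.2 -16.4  84.4] travel [-70.3  11.4   0.4] roll -0.668 F [-0.   0.1 -0.9] gap 0.0002
```

View pics/s6c.png

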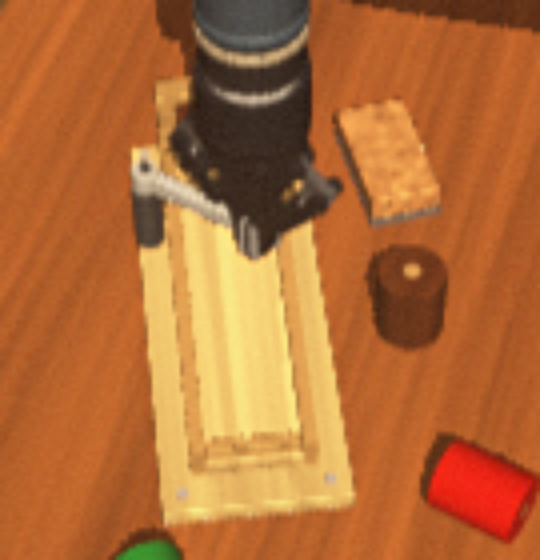

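The keeper bar now runs from the pivot (145,165) across to the fingers (250,230), so the push is working.

play_rows --steps '[{"claw":1,"travel":[-11.5,-1,0],"roll":-0.108},{"claw":1,"travel":[-22.5,-1.5,0],"roll":-0.208},{"claw":1,"travel":[-33,-0.5,0],"roll":-0.308},{"claw":1,"travel":[-44,1.5,0],"roll":-0.408},{"claw":1,"travel":[-53,4,0],"roll":-0.498}]'

```text
clock: 9.8
tcp_pos: [0.5251, -0.022, 0.084]
tool_rot: [3.139, 0.001, 1.798]
force: [0.6, 1.1, 0.3]
finger_gap: -0.0002
```

```bash
python3 -c "
from h import *
peg([.1,0.05,0,-.03])"
```

```text
q 0.1 t 9.8 tcp g [ 38.  -46.3  84. ] travel [-7.7 -1.   0. ] roll -0.074 F [0.6 1.1 0.3] gap -0.0002
q 0.05 t 9.8 tcp g [ 38.  -46.3  84. ] travel [-13.1  -1.4   0. ] roll -0.124 F [0.6 1.1 0.3] gap -0.0002
q 0 t 9.8 tcp g [ 38.  -46.3  84. ] travel [-18.6  -1.6   0. ] roll -0.174 F [0.6 1.1 0.3] gap -0.0002
q -0.03 t 9.8 tcp g [ 38.  -46.3  84. ] travel [-21.8  -1.5   0. ] roll -0.204 F [0.6 1.1 0.3] gap -0.0002
```

play_rows --steps '[{"claw":1,"travel":[-6,-1,0],"roll":-0.074},{"claw":1,"travel":[-11,-1.5,0],"roll":-0.124},{"claw":1,"travel":[-15,-1.5,0],"roll":-0.174},{"claw":1,"travel":[-18,-1.5,0],"roll":-0.174},{"claw":1,"travel":[-18.5,-1.5,0],"roll":-0.174}]'

```text
clock: 10.3
tcp_pos: [0.5276, -0.0404, 0.0834]
tool_rot: [3.14, 0.001, 1.968]
force: [0.6, 0.0, -0.0]
finger_gap: 0.0002
```

play_rows --steps '[{"claw":1,"travel":[-0.7,0,0],"roll":0},{"claw":1,"travel":[-1.2,0,0],"roll":0}]'

```text
clock: 10.5
tcp_pos: [0.5272, -0.0408, 0.0825]
tool_rot: [3.141, -0.001, 1.97]
force: [-0.4, 0.9, 0.6]
finger_gap: 0.0004
```

play_rows --steps '[{"claw":1,"travel":[-1,0,-0.5],"roll":0},{"claw":1,"travel":[-2,0,-0.5],"roll":0},{"claw":1,"travel":[-2,0,-0.5],"roll":0}]'

```text
clock: 10.8
tcp_pos: [0.5272, -0.041, 0.0825]
tool_rot: [3.141, -0.005, 1.971]
force: [-1.3, 6.4, 1.9]
finger_gap: -0.0001
```

```bash
python3 -c "
from h import *
peg([0,-.03])"
```

```text
q 0 t 10.8 tcp g [ 56.3 -51.7  82.5] travel [ 0.3  0.7 -1.5] roll -0.001 F [-1.3  6.4  1.9] gap -0.0001
q -0.03 t 10.8 tcp g [ 56.3 -51.7  82.5] travel [-2.9  0.1 -1.5] roll -0.031 F [-1.3  6.4  1.9] gap -0.0001
```

There is a 6 N reaction and no further motion at exactly the predicted closed place, so this is the hard stop. I back off and rise clear.

play_rows --steps '[{"claw":1,"travel":[6,0,0],"roll":0},{"claw":1,"travel":[14,0,-5],"roll":0},{"claw":1,"travel":[20,0,-50],"roll":0},{"claw":1,"travel":[20,0,-95],"roll":0},{"claw":1,"travel":[20,0,-120],"roll":0}]'

```text
clock: 11.3
tcp_pos: [0.521, -0.0248, 0.207]
tool_rot: [3.137, 0.004, 1.97]
force: [1.0, -0.3, 0.5]
finger_gap: 0.0001
```

play_rows --steps '[{"claw":1,"travel":[40,-40,0],"roll":0},{"claw":1,"travel":[70,-70,0],"roll":0},{"claw":1,"travel":[100,-100,0],"roll":0},{"claw":1,"travel":[110,-110,0],"roll":0},{"claw":1,"travel":[110,-110,0],"roll":0}]'

```text
clock: 11.8
tcp_pos: [0.3745, 0.0345, 0.2034]
tool_rot: [3.14, 0.002, 1.971]
force: [0.3, 0.5, 0.2]
finger_gap: 0.0002
```

```bash
python3 -c "
from h import *
go(0,0,0)
p,d=snap('top','t7.png')
P=pts('top',np.c_[[a.ravel() for a in np.mgrid[0:560,0:420]]].T,d).reshape(560,420,3).transpose(1,0,2)
q=P[...,:2]-C; gx=q@EX*1000; gy=q@EY*1000; z=P[...,2]*1000
m=(abs(gy)<28)&(gx>84)&(gx<134)&(z>75)&(z<112); print('roller',m.sum(),np.percentile(gx[m],[2,50,98]),np.percentile(z[m],98))
k=(gy<-35)&(gy>-80)&(gx<110)&(gx>30)&(z>96)&(z<112); print('peg',k.sum(),gx[k].mean(),gy[k].mean(),'expect 75 -51')
cv2.imwrite('pics/t7c.png',cv2.resize(p[125:260,195:375,::-1],None,fx=4,fy=4))"
```

```text
t 11.8 tcp g [ -72.9 -162.8  203.4] travel [-72.4 162.6 203.7] roll -0.001 F [0.3 0.5 0.2] gap 0.0002
roller 390 [ 87.30026835 107.95581323 132.37498426] 107.36534842482415
peg 31 74.06816410191668 -49.70153647963225 expect 75 -51
```

View pics/t7c.png

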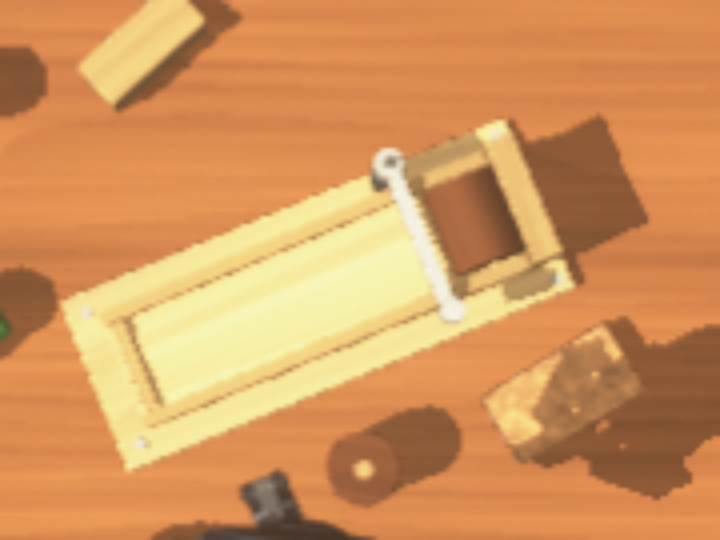

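The keeper lies straight across from pivot (388,162) to peg (453,311), behind the seated roller (475,222). The bystanders in view are unmoved and the gripper is clear, so I hand in.

```bash
python3 -c "
from h import *
print(env.close_job())"
```

```text
the job is handed in; nothing more can be done
None
```

The job is done and handed in at about 11.9 s of the 59 s allowed. I pushed the roller up the gutter with the fingertips, over the crest and into the dip. Then I pushed the keeper arm round by its peg until it reached its hard stop.

- **Roller:** the last top view shows it resting in the dip against the end stop, with its back edge at gutter x of about 87 mm, as expected for the seat. My depth mask for this check also caught part of the end stop, so the roller height it printed (107 mm) is not reliable. The position rests on the back edge and the picture.
- **Keeper:** the peg measured at gutter (74, −50) mm against (75, −51) expected when closed. It gave a 6 N reaction when it stopped.
- **Surroundings:** the bystanders in the last picture look unmoved. The hammer, screwdriver, glue bottle and screw jar were outside that picture and not rechecked. The gripper was clear, about 200 mm above the bench, with no contact force.

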